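# Unlock the screw press and push out the tablet mould

## Robot

A 6-joint arm with a two-finger parallel gripper is mounted at the origin on the work surface. World frame = base frame: x ahead of the robot, y to its left, z up, the work surface at z = 0. Lengths are in mm, angles in rad, forces in N, time in s.
With the tool pointing down it reaches from about 400 to 925 mm from the base axis. Payload 3.4 kg.
Tool frame: the origin (TCP) lies between the finger pads; the fingertips stand 14 mm ahead of it and the grasp point (between the pads) lies 5 mm behind it; z points along the fingers, y is the line along which they close (so a half turn about z gives the same grasp; the last joint's range is limited). The gripper opens to 85 mm and grips with 20 to 120 N. Pads are 22 mm wide; open, the fingers measure 114 mm over their backs; the gripper's body (76 mm by 85 mm) begins 54 mm behind the grasp point. The pads swing forward as they close: fully open they stand 13 mm farther back than shut.
Start: joints at [-0.073, 0.307, 1.506, -0, 1.328, -0.073], TCP at [575.005, -0.025, 215.905] pointing down, gripper open.
Joint ranges: [-3.12, 3.12], [-1.05, 2.28], [0.14, 2.33], [-1.42, 4.57], [0.1, 2.73], [-2.68, 2.68]. Speed limits (rad/s): [2.57, 2.57, 3.14, 3.14, 3.14, 3.14].

## Interface

Orientations are given as a unit quaternion [w, x, y, z].
In Python, from bench import r gives the robot as it stands.
- The arm moves only by the tool send_rows, never from a script. Its argument "moves" is a list of rows, each a list of 7 numbers: the gripper command: -1 is fully open, 1 is shut, values between are in proportion, then the shift along the tool's x, y, z in cm, then the turn, a rotation vector about the tool's x, y, z in rad. A call has 1 to 8 rows; each row shifts and turns the commanded pose from where the row before left it, along the tool's axes as they then stand; what a row does not reach is not made up. A row lasts 1/10 s, in which the tool goes at most 50 mm and 8.59 degrees, less where a joint would pass 70% of its speed; a pose out of reach is approached as far as the arm can. A call with a gripper value outside its range is refused whole. The fingers move at their own pace and stop on an object; "grip_force" is the grip in N (left out, the last holds). Time passes only in rows, so rows that do not move let the fingers close. It gives the time, the measured TCP pose, the force, the opening and the grip force at its end, in the units of the state.
- r.observe(): the state, without advancing time (a new reading comes with each control period).
- r.capture(name): name is "scene" or "side" or "wrist"; returns the picture (480x640x3 uint8, red, green, blue); there is no depth.
- r.calibration(name): a dict with "fovy" (degrees; the focal length in pixels is half the picture's height over the tangent of half this angle, whatever the lens; pixels are square), "cx", "cy" (the principal point, pixels), "cam_to_world" (4x4, takes a point from camera to world coordinates); the wrist camera has in their place "hand_eye" (4x4, takes a point from camera to tool coordinates, whose origin is the TCP and whose axes are the flange's). Camera axes: x right, y down, z forward; pixel columns grow to the right and rows downward; lengths in mm; the calibration is good to about 2 mm. A picture is of the moment at which its call begins: read the wrist's pose just before it. calibration takes no time and is no camera call.
- r.job_done(): hands the job in; it is judged then, once.
The state is a dict: "clock": time; "q": joint angles; "qd": joint speeds; "joint_torque": joint torques, N m; "eef_pos": TCP position; "tcp_rot": TCP orientation; "force": force on the tool from outside, world axes, zero at the start; "wrist_torque": the same for the moment, N m; "width": finger opening in mm; "gripper_force": force on a finger pad.
Only numpy, scipy, OpenCV 4.12 (cv2) and the standard library are available. Lean on these libraries where they do the work, as an engineer would, in place of code of your own. Each camera call takes 0.05 s, during which the arm holds its last target. There are 200 camera calls.

## Task

The aluminium tablet mould is locked in the small blue screw press. Roll a fingertip round the knurled rim of the black ring on top of the press, anticlockwise seen from above, for two full turns in all (stop well short of two and a half), and then push the freed mould with the fingertips along its bed, by the inner side of its upright brass lip, until its end rests against the red end stop. Do not pick up or lift anything, leave the pots, bottles and other things where they are, and finish with the hand clear of everything.

Things in the scene. Friction and masses are not known exactly. Their poses are not given: they have to be found in the camera images.
- press: Screw press, bolted down. Origin: on the table under the screw's vertical axis; z up, y along the bed to the end stop. Grey bed 104 mm wide (x), 12 thick, y -98 to +252; rails' inner faces at x = +-37, tops 22 high. Blue bridge at the axis: 122 wide (x), 36 (y), 62 to 80 mm above the table, on end posts. Above 80 mm only boss (radius 24, to 100 mm), ring and spindle.
- ring_center (a point): Centre of the ring's top face, on the screw's axis, 126 mm above the table; the press's axes. Black ring, vertical axis, 26 mm high (100 to 126 mm above the table), stays at that height. 24 upright grey round ribs on its rim: radius 45.7 mm over the ribs, 42 between; too wide to pinch. Yellow mark on top near the rim, towards the press's +x when tight.
- ring (a joint): Ring angle, rad: 0 = tight (the start), growing anticlockwise from above; 12.57 = two turns; ends at 19.5. Needs about 0.06 N m (1.5 N at the rim), stays where left. Each turn lifts the steel spindle in its middle (radius 11 mm, red end) by 7 mm: it stands 11 mm above the ring when tight, 25 after two turns. The spindle's pin locks the mould until about 1.6 turns.
- mould: Loose aluminium mould plate, 0.4 to 0.85 kg, 70 mm wide (x), 16 thick, on the bed between the rails. Origin: centre of its locking hole at the underside, at the start on the press's axis 12 mm above the table; axes like the press's. Spans y -70 to +150. Brass lip across it: 70 wide, y 134 to 142, top 50 mm above the underside. Can slide 90 mm in +y.
- lip (a point): Middle of the top edge of the lip's inner face (the one towards the press), 62 mm above the table; the mould's axes. Push here, or lower on this face, in +y. The plate's top below it is 28 mm above the table.
- plate_end (a point): Middle of the mould's leading end face (+y end), 8 mm above its underside.
- stop_face (a point): Middle of the face of the red end stop that the mould's leading end comes to rest against; 20 mm above the table, the press's axes.
- pot: Bystander: small white pot with red cap, 48 mm wide, 45 mm high, standing near the press on the robot's side; origin under it.
- pot2: Bystander: small white pot with blue cap, 40 mm wide, 40 mm high, standing near the press on its far side; origin under it.
- amber_red: Bystander: amber bottle with red cap, 54 mm wide, 125 mm high; origin under it.
- amber_white: Bystander: amber bottle with white cap, 54 mm wide, 125 mm high; origin under it.
- tub: Bystander: white tub, 90 mm wide, 130 mm high; origin under it.
- mortar: Bystander: white ceramic mortar, 110 mm wide, 60 mm high; origin under it.
- spatula: Bystander: spatula, 200 mm long, lying on the table.
Mind the look-alikes: they are no part of the job. What is meant by the mould is not green or orange, and is the larger of those in its own colour.

How it is judged:
By the outcome, as a careful person would: the job done as asked, in the order asked, and still so for the second after the job is handed in, with the robot touching nothing.
It also fails if it takes over 61 s, if anything falls off the work surface, if the arm or the gripper's body presses on something with over 40 N, if the wrist force passes 120 N, or if a joint passes its speed limit or range.

## Working session

There is one attempt and no reset: what is moved stays moved. The work goes in short steps, Python scripts to look and compute and a tool call to move; the robot and the scene stay as the last step left them, time stands still between calls to the robot, and variables do not carry over. Pictures are saved under pics/ and viewed, at most 10 in all, crops included, and the job is handed in when it is done.

Besides the shell and the picture viewer there is one more tool, called after "Emit:" as a command line: name --pt "numbers of a row" for each row, then --argument value for the rest. send_rows: Moves the arm, as the interface text tells. Its arguments: {"type":"object","properties":{"moves":{"type":"array"},"grip_force":{"type":"number"}},"required":["moves"]}

```bash
ls; mkdir -p pics
python3 - <<'E'
from bench import r
import cv2,numpy as np
for n in("scene","side"):
    cv2.imwrite(f"pics/{n}0.png",r.capture(n)[:,:,::-1]); c=r.calibration(n); print(n,c["fovy"],c["cx"],c["cy"],np.round(c["cam_to_world"],3).tolist())
print(r.calibration("wrist")); print(r.observe())
E
```

```text
pics
scene 53.396075858425846 323.61508110428275 236.77521799657694 [[0.549, 0.479, -0.685, 1141.624], [0.836, -0.329, 0.44, -449.482], [-0.015, -0.814, -0.581, 670.741], [0.0, 0.0, 0.0, 1.0]]
side 44.7115238192131 316.06027463031535 246.79840619691663 [[-0.987, -0.129, 0.092, 330.788], [-0.158, 0.754, -0.637, 933.451], [0.013, -0.644, -0.765, 1225.406], [0.0, 0.0, 0.0, 1.0]]
{'fovy': 64.24373126291175, 'cx': 319.9199247368315, 'cy': 238.19628700381332, 'hand_eye': array([[-6.11758209e-04, -9.49373467e-01, -3.14149082e-01,
         8.09966774e+01],
       [ 9.99999650e-01, -7.59975245e-04,  3.49332036e-04,
         6.96538735e-01],
       [-5.70392091e-04, -3.14148758e-01,  9.49373600e-01,
        -1.58173870e+02],
       [ 0.00000000e+00,  0.00000000e+00,  0.00000000e+00,
         1.00000000e+00]])}
{'clock': 0.1, 'q': array([-7.35247148e-02,  3.07523607e-01,  1.50752832e+00, -1.35008454e-05,
        1.32841793e+00, -7.34958960e-02]), 'qd': array([ 1.49661006e-04, -5.33181709e-05, -3.58673483e-03, -9.60266927e-04,
        8.20710888e-04,  1.04407002e-03]), 'joint_torque': array([ 4.70438190e-04, -4.58528459e+01, -2.52607870e+01, -1.75910814e-04,
        5.54533050e-03,  5.92343241e-08]), 'eef_pos': array([5.74347484e+02, 4.24662904e-03, 2.15064078e+02]), 'tcp_rot': array([-7.06360914e-04,  7.07115509e-01,  7.07097431e-01, -6.18113099e-04]), 'force': array([-0.87308337, -0.11401653, -0.15832085]), 'wrist_torque': array([-0.01016862,  0.02407951,  0.05431407]), 'gripper_force': 0.0, 'width': 85.22145135739645}
```

View pics/scene0.png

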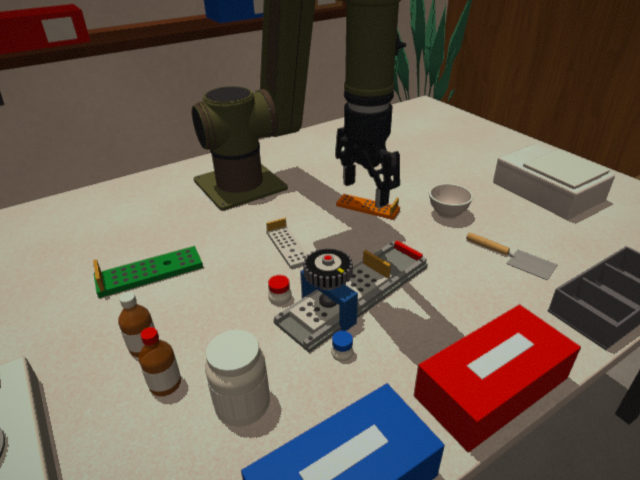

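View pics/side0.png

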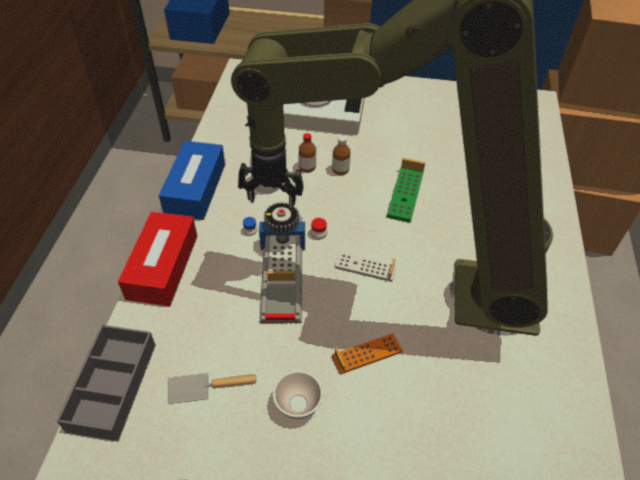

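The scene view shows the ring at about (328,262) with the yellow mark at (341,271), the brass lip at (377,262) and the red stop at (408,249). The side view shows the ring at (281,215), the lip at (281,275) and the stop at (280,316). The red-capped pot is at scene (280,288) and the blue-capped one at (342,345).

```bash
cat > h.py <<'E'
from bench import r
import cv2,numpy as np
from scipy.spatial.transform import Rotation as R
def cam(n,o=None):
    c=r.calibration(n)
    if n=="wrist":
        T=np.eye(4);T[:3,:3]=R.from_quat(np.array(o["tcp_rot"]),scalar_first=True).as_matrix();T[:3,3]=o["eef_pos"];M=T@c["hand_eye"]
    else: M=np.array(c["cam_to_world"])
    return M,240/np.tan(np.radians(c["fovy"]/2)),c["cx"],c["cy"]
def ray(C,p):
    M,f,cx,cy=C; d=M[:3,:3]@np.array([(p[0]-cx)/f,(p[1]-cy)/f,1]); return M[:3,3],d/np.linalg.norm(d)
def onz(C,p,z):
    o,d=ray(C,p); return o+d*(z-o[2])/d[2]
def tri(C1,p1,C2,p2):
    o,d=ray(C1,p1);u,e=ray(C2,p2)
    t=np.linalg.lstsq(np.c_[d,-e],u-o,rcond=None)[0]; a=o+t[0]*d;b=u+t[1]*e
    return (a+b)/2,np.linalg.norm(a-b)
def proj(C,P):
    M,f,cx,cy=C; q=M[:3,:3].T@(np.asarray(P)-M[:3,3]); return np.array([f*q[0]/q[2]+cx,f*q[1]/q[2]+cy])
def blobs(img,kind,box,amin=8):
    h=cv2.cvtColor(img,cv2.COLOR_RGB2HSV);H,S,V=[h[...,i].astype(int) for i in range(3)]
    m={"red":((H<7)|(H>172))&(S>150)&(V>90),"yel":(H>22)&(H<34)&(S>150)&(V>120),"brass":(H>12)&(H<24)&(S>110)&(V>70),"blue":(H>100)&(H<125)&(S>120)&(V>50)}[kind].astype(np.uint8)
    k=np.zeros_like(m);x0,y0,x1,y1=box;k[y0:y1,x0:x1]=m[y0:y1,x0:x1]
    n,l,s,c=cv2.connectedComponentsWithStats(k)
    return [(np.round(c[i],1).tolist(),s[i].tolist()) for i in range(1,n) if s[i][4]>=amin]
E
python3 - <<'E'
from h import *
bx={"scene":(250,220,450,370),"side":(230,190,340,330)}
for n in bx:
    im=cv2.imread(f"pics/{n}0.png")[:,:,::-1]
    for k in("red","yel","brass","blue"): print(n,k,blobs(im,k,bx[n]))
a=cv2.resize(cv2.imread("pics/scene0.png")[235:350,265:435],None,fx=4,fy=4,interpolation=cv2.INTER_CUBIC)
b=cv2.resize(cv2.imread("pics/side0.png")[195:325,235:335],None,fx=4,fy=4,interpolation=cv2.INTER_CUBIC)
cv2.imwrite("pics/a.png",a);cv2.imwrite("pics/b.png",b)
E
```

```text
scene red [([407.9, 248.4], [395, 240, 27, 17, 127]), ([327.3, 257.2], [324, 255, 8, 5, 28]), ([278.1, 281.9], [268, 275, 21, 15, 248]), ([437.3, 360.8], [418, 346, 32, 24, 473])]
scene yel [([340.4, 269.6], [338, 268, 6, 4, 14])]
scene brass [([275.7, 224.4], [267, 220, 19, 11, 161]), ([376.4, 262.2], [363, 250, 28, 28, 264])]
scene blue [([302.2, 272.5], [301, 271, 3, 5, 11]), ([343.0, 294.2], [327, 284, 30, 30, 320]), ([341.8, 340.0], [332, 329, 20, 22, 348])]
side red [([280.8, 211.1], [279, 210, 5, 3, 12]), ([318.7, 224.0], [312, 218, 14, 14, 150]), ([279.7, 315.7], [265, 313, 30, 6, 153])]
side yel [([268.0, 213.5], [266, 213, 5, 2, 10])]
side brass [([280.8, 275.4], [267, 270, 28, 11, 272])]
side blue [([248.9, 222.7], [243, 217, 12, 12, 109]), ([263.8, 232.4], [260, 223, 16, 26, 129]), ([298.9, 231.7], [286, 222, 18, 26, 136])]
```

View pics/a.png

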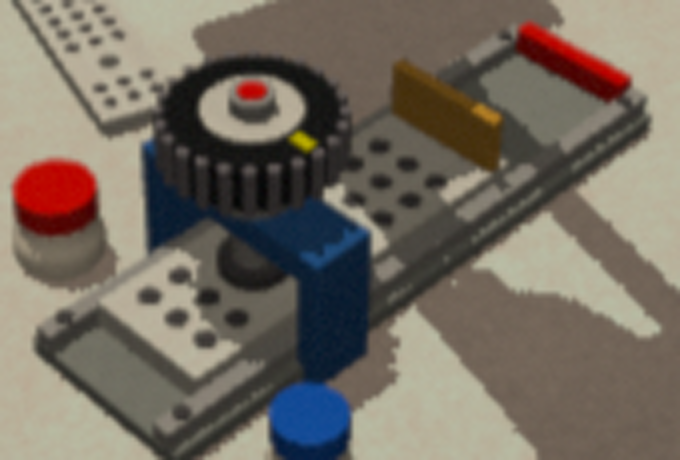

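View pics/b.png

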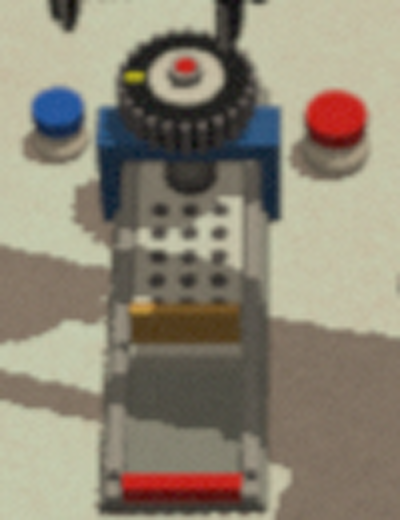

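The crops show the press clearly. The stop's red bar runs across the bed end, the lip stands between the bridge and the stop, and the spindle's red end is in the ring centre. A pot stands close on either side of the bridge.

Run:
```python
from h import *
A=cam("scene");B=cam("side")
np.set_printoptions(precision=1,suppress=True)
for n,p,q in[("spindle",(327.3,257.2),(280.8,211.1)),("yellow",(340.4,269.6),(268,213.5)),("stop",(407.9,248.4),(279.7,315.7)),("lip c",(376.4,262.2),(280.8,275.4)),("redpot",(278.1,280),(318.7,223)),("bluepot",(341.8,338),(248.9,222))]:
    print(n,*tri(A,p,B,q))
print(onz(A,(327.3,257.2),137),onz(B,(280.8,211.1),137))
# lip inner-face top edge corners from scene crop (px/4+off); stop bar ends top edge
for n,ps in(("lip",[(392/4+265,62/4+235),(500/4+265,112/4+235)]),("stop",[(526/4+265,24/4+235),(630/4+265,76/4+235)])):
    print(n,[onz(A,p,62 if n=="lip" else 30) for p in ps])
for n,ps,z in(("lip",[(130/4+235,305/4+195),(240/4+235,305/4+195)],62),("stop",[(121/4+235,474/4+195),(243/4+235,474/4+195)],30)):
    print("side",n,[onz(B,p,z) for p in ps])
```

```text
spindle [569.4 -75.3 137.5] 0.3681987992504018
yellow [602.4 -69.6 128.3] 0.903170146072925
stop [527.1 167.8  27.9] 0.1962207556513185
lip c [545.3  62.1  48.4] 1.2612897196767685
redpot [ 478.3 -133.8   46.5] 0.4216419640939736
bluepot [ 669.4 -112.3   38. ] 0.06465651942838241
[569.1 -74.9 137. ] [569.4 -76.  137. ]
lip [array([512.1,  52.5,  62. ]), array([576.6,  72.2,  62. ])]
stop [array([493.5, 163.2,  30. ]), array([562.7, 178.4,  30. ])]
side lip [array([577.9,  64.4,  62. ]), array([509.8,  52.8,  62. ])]
side stop [array([562.7, 168.7,  30. ]), array([489.4, 156.3,  30. ])]
```

Everything agrees with the text. The axis is at (569.4, -75.3), the spindle top measures 137.5 high, and the yaw is about 0.172 rad from three separate points. I'll shut the fingers, align with the press and go down beside the ring on its +y side.

Emit:
send_rows --pt "1 0 0 0 0 0 -0.086" --pt "1 0 0 0 0 0 -0.086" --pt "1 -0.1 -1.8 0 0 0 0" --pt "1 0 0 2 0 0 0" --pt "1 0 0 2 0 0 0" --pt "1 0 0 2.5 0 0 0" --pt "1 0 0 2.5 0 0 0" --pt "1 0 0 0 0 0 0" --grip_force 30

```text
clock: 0.9
eef_pos: [554.0, -3.8, 122.3]
tcp_rot: [-0.003, 0.644, 0.765, -0.002]
force: [-1.3, -0.0, -0.7]
width: -0.1
gripper_force: 0.0
```

```bash
cat >> h.py <<'E'
AX=np.array([569.4,-75.3]);YW=0.172
def pf(p):
    d=np.asarray(p)[:2]-AX;c,s=np.cos(YW),np.sin(YW); return np.array([c*d[0]+s*d[1],-s*d[0]+c*d[1]])
def state():
    o=r.observe(); m=R.from_quat(np.array(o["tcp_rot"]),scalar_first=True).as_matrix()
    print("t",round(o["clock"],2),"press xy",pf(o["eef_pos"]).round(1),"z",round(o["eef_pos"][2],1),"F press",np.r_[pf(o["force"][:2]+AX),o["force"][2]].round(1),"w",round(o["width"],1),"yaw",round(np.arctan2(m[1,1],m[0,1]),3)); return o
E
python3 - <<'E'
from h import *
o=state()
im=r.capture("wrist");cv2.imwrite("pics/w1.png",im[:,:,::-1])
E
```

```text
t 0.9 press xy [-3. 73.] z 122.3 F press [-1.3  0.2 -0.7] w -0.1 yaw 0.172
```

View pics/w1.png

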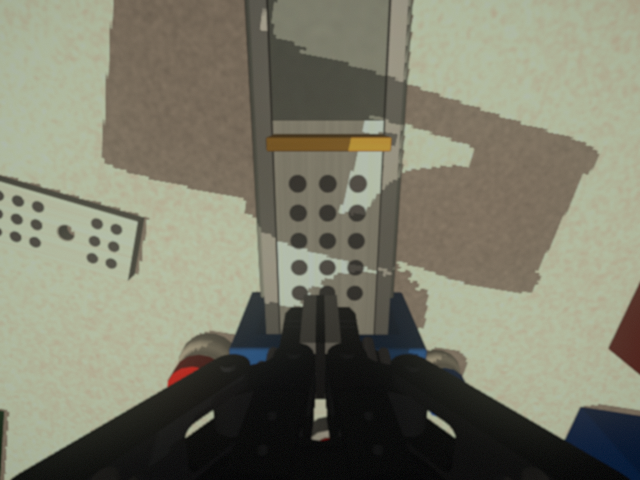

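The wrist view is aligned with the bed: lip at (328,143), fingers shut near (322,310), red pot at left (188,375). Next I feel for the rim.

Emit:
send_rows --pt "1 -1.4 0.3 0 0 0 0" --pt "1 0 0 0 0 0 0" --pt "1 -0.1 0 0 0 0 0" --pt "1 -0.1 0 0 0 0 0" --pt "1 -0.1 0 0 0 0 0"

```text
clock: 1.45
eef_pos: [563.5, -20.4, 126.5]
tcp_rot: [0.0, 0.644, 0.765, 0.0]
force: [0.9, -0.8, -0.4]
width: 0.2
gripper_force: 0.0
```

```bash
python3 -c "
from h import *
state()"
```

```text
t 1.45 press xy [ 3.6 55.1] z 126.5 F press [ 0.8 -1.  -0.4] w 0.2 yaw 0.172
```

```bash
python3 -c "
from h import *
for i in range(4): state(); r.capture('side')"
```

```text
t 1.45 press xy [ 3.6 55.1] z 126.5 F press [ 0.8 -1.  -0.4] w 0.2 yaw 0.172
t 1.5 press xy [ 3.5 55. ] z 126.3 F press [-0.2  0.2  0.7] w -0.2 yaw 0.172
t 1.55 press xy [ 3.4 55.2] z 126.2 F press [-0.8 -0.3  0.4] w -0.2 yaw 0.172
t 1.6 press xy [ 3.4 55.3] z 126.1 F press [-0.5 -0.1 -0.9] w -0.0 yaw 0.172
```

Emit:
send_rows --pt "1 0 0 0.4 0 0 0" --pt "1 -0.1 0 0 0 0 0" --pt "1 0 0 0 0 0 0"

```text
clock: 1.95
eef_pos: [563.3, -21.3, 121.6]
tcp_rot: [-0.0, 0.644, 0.765, -0.0]
force: [0.0, 0.1, 0.1]
width: -0.2
gripper_force: 0.0
```

```bash
python3 -c "
from h import *
for i in range(2): state(); r.capture('side')"
```

```text
t 1.95 press xy [ 3.2 54.2] z 121.6 F press [0.  0.  0.1] w -0.2 yaw 0.172
t 2.0 press xy [ 3.3 54.2] z 121.7 F press [-0.1 -0.8  0.3] w -0.2 yaw 0.172
```

Emit:
send_rows --pt "1 -0.1 -0.05 0 0 0 0" --pt "1 -0.1 -0.05 0 0 0 0" --pt "1 -0.1 -0.05 0 0 0 0" --pt "1 0 0 0 0 0 0"

```text
clock: 2.45
eef_pos: [562.5, -24.7, 122.0]
tcp_rot: [0.0, 0.644, 0.765, 0.0]
force: [-0.9, 0.3, -0.6]
width: -0.0
gripper_force: 0.0
```

```bash
python3 -c "
from h import *
for i in range(2): state(); r.capture('side')"
```

```text
t 2.45 press xy [ 1.9 51. ] z 122.0 F press [-0.8  0.4 -0.6] w -0.0 yaw 0.172
t 2.5 press xy [ 1.9 51.1] z 122.0 F press [0.8 0.4 0. ] w 0.2 yaw 0.172
```

```bash
python3 -c "
from h import *
a=r.capture('scene')[190:320,250:420];b=r.capture('side')[150:280,215:345]
a=cv2.resize(a,None,fx=4,fy=4,interpolation=2)[:,:440];b=cv2.resize(b,None,fx=4,fy=4,interpolation=2)[:,80:440]
cv2.imwrite('pics/c.png',np.hstack([a,b])[:,:,::-1])"
```

```text
(no output)
```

View pics/c.png

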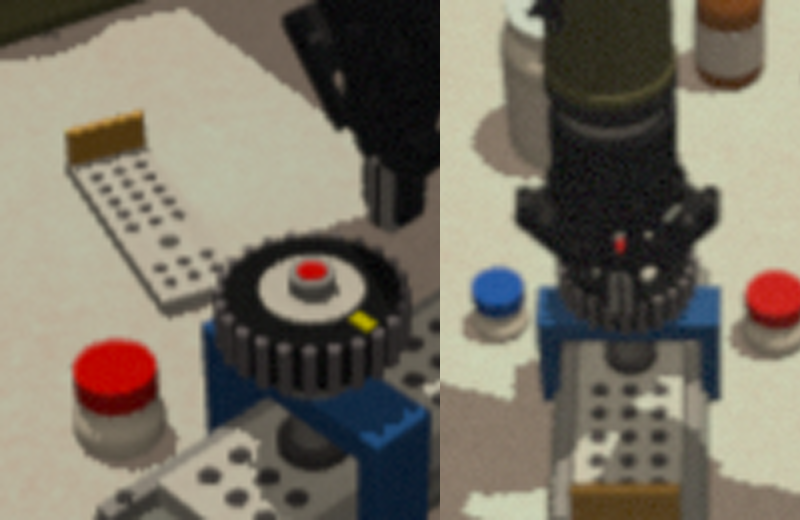

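The tips appear at scene px ≈(348,246), just behind the ring's far rim, and the mark hasn't moved. I'll check the tip height by projection.

```bash
python3 -c "
from h import *
A=cam('scene');B=cam('side')
for z in (122,115,108,100): print(z,proj(A,(562.5,-24.7,z)),proj(B,(562.5,-24.7,z)))
print(tri(A,(347.5,246.5),B,(215+(620)/4-90,150+312/4)))
"
```

```text
122 [347.5618435  252.43480451] [279.70137875 230.03310099]
115 [347.50993325 255.36477233] [279.79635065 231.86859168]
108 [347.45848661 258.26857264] [279.89063832 233.69085827]
100 [347.40025021 261.55560714] [279.99756725 235.75743848]
(array([560.21721789, -22.50929794, 133.20958181]), np.float64(1.6192489845594928))
```

```bash
python3 -c "
from h import *
a=r.capture('wrist')[270:480,220:420];b=r.capture('scene')[210:280,310:390]
a=cv2.resize(a,(500,525),interpolation=2);b=cv2.resize(b,None,fx=7.5*.5,fy=7.5,interpolation=2)
b=cv2.resize(r.capture('scene')[220:290,325:365],(300,525),interpolation=2)
g=np.hstack([a,b]).astype(float)/255
cv2.imwrite('pics/d.png',(255*g**.5)[:,:,::-1])"
```

```text
[ WARN:0@1.213] global loadsave.cpp:1063 imwrite_ Unsupported depth image for selected encoder is fallbacked to CV_8U.
```

View pics/d.png

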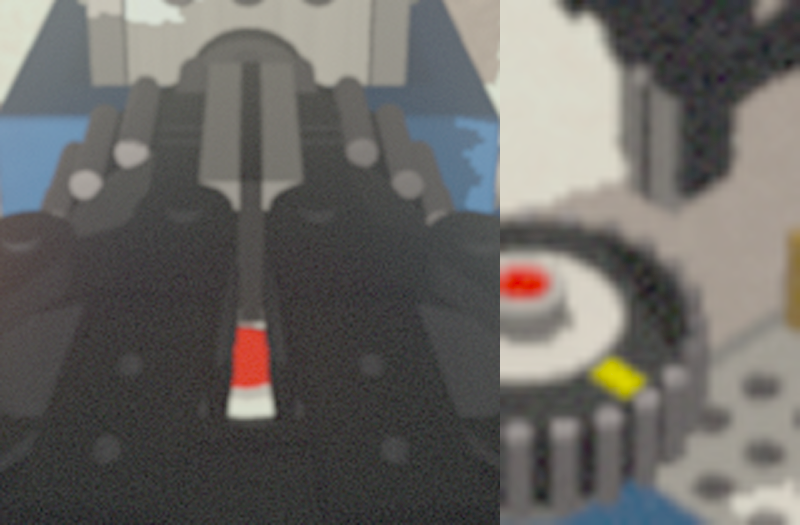

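The tips overlay the rim in the wrist view and end at scene (349,247). That puts them about 11 mm above the TCP reading, clear above the ring. I'll back off, lower by 2 cm and look again; even if the tips are 14 mm ahead of the TCP, they stay above the bridge.

Emit:
send_rows --pt "1 1.2 -0.2 0 0 0 0" --pt "1 0 0 1 0 0 0" --pt "1 0 0 1 0 0 0" --pt "1 0 0 0 0 0 0"

```text
clock: 3.2
eef_pos: [556.8, -12.7, 99.9]
tcp_rot: [-0.002, 0.644, 0.765, -0.001]
force: [-0.8, 0.7, -0.2]
width: 0.2
gripper_force: 0.0
```

```bash
python3 -c "
from h import *
o=state()
A=cam('scene');B=cam('side')
P=o['eef_pos']
a=r.capture('scene')[220:290,325:365];a=cv2.resize(a,(300,525),interpolation=2)
b=r.capture('side')[205:265,255:305];b=cv2.resize(b,(437,525),interpolation=2)
cv2.imwrite('pics/e.png',(255*(np.hstack([a,b])/255.)**.5)[:,:,::-1].astype(np.uint8))
for z in(0,-7,-14,7,14): print(z,proj(A,P+[0,0,z]),proj(B,P+[0,0,z]))
"
```

```text
t 3.2 press xy [-1.7 63.8] z 99.9 F press [-0.7  0.8 -0.2] w 0.2 yaw 0.172
0 [350.71424445 257.91138453] [281.28039905 239.5822799 ]
-7 [350.64976384 260.74773505] [281.3691368  241.37264587]
-14 [350.58584548 263.55935359] [281.45723898 243.15018852]
7 [350.77929477 255.04997426] [281.19101882 237.77895133]
14 [350.84492236 252.16317065] [281.1009891  235.96251888]
```

View pics/e.png

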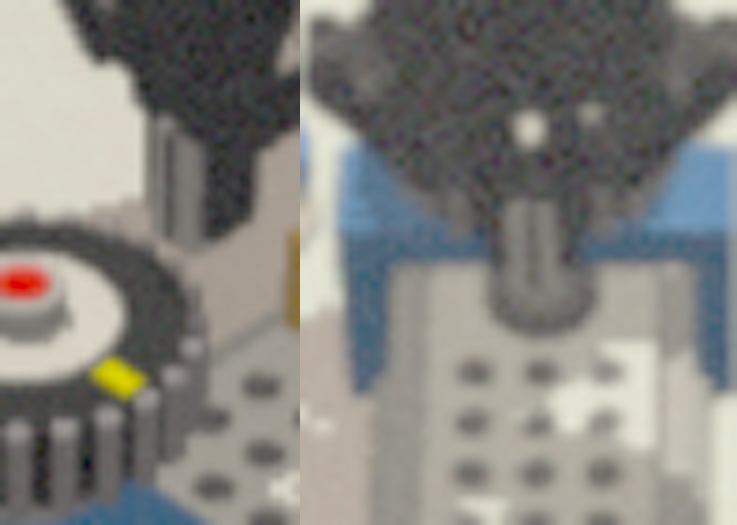

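The tip bottom is at scene (350,253), which is about 11 mm above the TCP reading, so the tips are near z 111. I'll lower 4 mm more and feel for the rim.

Emit:
send_rows --pt "1 0 0.2 0.4 0 0 0" --pt "1 -0.4 0 0 0 0 0" --pt "1 -0.1 0 0 0 0 0" --pt "1 -0.1 0 0 0 0 0" --pt "1 0 0 0 0 0 0"

```text
clock: 3.8
eef_pos: [561.7, -18.9, 98.1]
tcp_rot: [0.0, 0.644, 0.765, 0.0]
force: [-0.6, 0.0, 0.4]
width: -0.3
gripper_force: 0.0
```

```bash
python3 -c "
from h import *
for i in range(2): state(); r.capture('side')"
```

```text
t 3.8 press xy [ 2.  56.9] z 98.1 F press [-0.6  0.1  0.4] w -0.3 yaw 0.172
t 3.85 press xy [ 2. 57.] z 98.1 F press [-0.2  0.4 -0.1] w 0.3 yaw 0.172
```

Emit:
send_rows --pt "1 -0.1 0 0.1 0 0 0" --pt "1 -0.1 0 0 0 0 0" --pt "1 0 0 0 0 0 0"

```text
clock: 4.2
eef_pos: [561.7, -20.3, 96.8]
tcp_rot: [-0.0, 0.644, 0.765, 0.0]
force: [-1.5, 1.7, 0.1]
width: -0.2
gripper_force: 0.7
```

```bash
python3 -c "
from h import *
for i in range(2): state(); r.capture('side')"
```

```text
t 4.2 press xy [ 1.8 55.5] z 96.8 F press [-1.2  2.   0.1] w -0.2 yaw 0.172
t 4.25 press xy [ 1.8 55.5] z 96.8 F press [ 0.4  1.5 -0.4] w -0.1 yaw 0.172
```

Emit:
send_rows --pt "1 -0.1 0 0 0 0 0" --pt "1 -0.1 0 0 0 0 0" --pt "1 0 0 0 0 0 0"

```text
clock: 4.6
eef_pos: [561.7, -20.5, 96.8]
tcp_rot: [-0.002, 0.644, 0.765, 0.001]
force: [-0.7, 8.0, 0.9]
width: -0.1
gripper_force: 3.8
```

```bash
python3 -c "
from h import *
for i in range(2): state(); r.capture('side')"
```

```text
t 4.6 press xy [ 1.8 55.3] z 96.8 F press [0.7 8.  0.9] w -0.1 yaw 0.171
t 4.65 press xy [ 1.7 55.4] z 96.8 F press [1.4 8.4 1.4] w 0.1 yaw 0.171
```

Contact is at y≈55.4, with about 3.5–4 N per mm of push, so the arm is comfortably compliant. First I roll an eighth of a lap and check.

Emit:
send_rows --pt "1 0 -0.6 0 0 0 0" --pt "1 0 -0.55 0 0 0 0" --pt "1 -0.1 -0.85 0 0 0 0" --pt "1 -0.25 -0.8 0 0 0 0" --pt "1 -0.4 -0.75 0 0 0 0" --pt "1 -0.55 -0.65 0 0 0 0" --pt "1 0 0 0 0 0 0"

```text
clock: 5.4
eef_pos: [521.6, -43.8, 96.9]
tcp_rot: [-0.0, 0.644, 0.765, -0.001]
force: [0.0, 0.1, -0.4]
width: 0.1
gripper_force: 0.1
```

```bash
cat >> h.py <<'E'
def mark():
    for n,bx in(("scene",(285,220,370,300)),("side",(250,180,310,240))):
        im=r.capture(n);C=cam(n)
        for k,z in(("yel",126),("red",None)):
            for b in blobs(im,k,bx,4):
                if k=="yel": p=pf(onz(C,b[0],z)); print(n,"mark angle deg",round(np.degrees(np.arctan2(p[1],p[0])),0),"rad",np.hypot(*p).round(0),"area",b[1][4])
                else: # spindle height: closest point of ray to axis
                    o,d=ray(C,b[0]); t=-((o[:2]-AX)@d[:2])/(d[:2]@d[:2]); q=o+t*d; print(n,"red z",q[2].round(1),pf(q).round(1),b[1][4])
E
python3 -c "
from h import *
state();mark()"
```

```text
t 5.4 press xy [-41.7  39.3] z 96.9 F press [ 0.1  0.1 -0.4] w 0.1 yaw 0.171
scene red z 138.3 [-0. -0.] 30
scene red z 88.2 [-46.1 -62.2] 36
```

```bash
sed -i 's/"yel":(H>22)&(H<34)&(S>150)&(V>120)/"yel":(H>22)\&(H<36)\&(S>130)\&(V>55)/' h.py; python3 -c "
from h import *
state();mark()"
```

```text
t 5.5 press xy [-40.3  39.4] z 97.0 F press [ 0.1 -0.2  0.5] w 0.1 yaw 0.171
scene mark angle deg 47.0 rad 33.0 area 17
scene red z 138.5 [-0.1 -0.2] 29
scene red z 88.2 [-46.1 -62.2] 36
```

The ring has turned about 47° anticlockwise with the fingertip, as planned. I continue with a slightly tighter path.

Emit:
send_rows --pt "1 -0.6 -0.2 0 0 0 0" --pt "1 -0.7 -0.3 0 0 0 0" --pt "1 -0.65 -0.25 0 0 0 0" --pt "1 -0.65 -0.25 0 0 0 0" --pt "1 -0.7 -0.1 0 0 0 0" --pt "1 -0.7 0 0 0 0 0"

```text
clock: 6.2
eef_pos: [512.6, -82.8, 95.8]
tcp_rot: [-0.005, 0.643, 0.766, -0.003]
force: [-11.7, 1.6, 8.2]
width: -0.1
gripper_force: 5.8
```

```bash
python3 -c "
from h import *
state();mark()"
```

```text
t 6.2 press xy [-57.3   2.3] z 95.8 F press [-11.2   3.6   8.2] w -0.1 yaw 0.173
scene mark angle deg 100.0 rad 33.0 area 14
scene red z 139.4 [0.1 0.1] 23
scene red z 88.2 [-46.1 -62.2] 36
side red z 139.5 [-0.2 -0. ] 12
```

The mark is at 100° and the spindle is up 2 mm, which matches. Next is a longer arc.

Emit:
send_rows --pt "1 -1.32 -0.03 0 0 0 0" --pt "1 -1.3 0.54 0 0 0 0" --pt "1 -1.1 0.85 0 0 0 0" --pt "1 -0.85 1.1 0 0 0 0" --pt "1 -0.54 1.3 0 0 0 0" --pt "1 -0.18 1.38 0 0 0 0"

```text
clock: 6.9
eef_pos: [578.1, -132.1, 96.3]
tcp_rot: [0.001, 0.644, 0.765, -0.003]
force: [-0.4, -6.4, -3.1]
width: -0.1
gripper_force: 2.8
```

```bash
python3 -c "
from h import *
state();mark()"
```

```text
t 6.9 press xy [ -1.1 -57.5] z 96.3 F press [-1.5 -6.2 -3.1] w -0.1 yaw 0.172
scene red z 88.2 [-46.1 -62.2] 36
side red z 142.5 [-0.3 -0. ] 13
```

Emit:
send_rows --pt "1 0.18 1.45 0 0 0 0" --pt "1 0.54 1.3 0 0 0 0" --pt "1 0.86 1.12 0 0 0 0" --pt "1 1.12 0.86 0 0 0 0" --pt "1 1.3 0.54 0 0 0 0" --pt "1 1.4 0.18 0 0 0 0"

```text
clock: 7.6
eef_pos: [628.4, -65.7, 97.6]
tcp_rot: [0.004, 0.644, 0.765, 0.002]
force: [6.7, -1.9, -1.9]
width: -0.4
gripper_force: 2.9
```

```bash
python3 -c "
from h import *
state();mark()"
```

```text
t 7.6 press xy [59.8 -0.7] z 97.6 F press [ 6.2 -3.  -1.9] w -0.4 yaw 0.172
scene mark angle deg -32.0 rad 32.0 area 26
scene red z 144.2 [0. 0.] 29
scene red z 88.2 [-46.1 -62.2] 36
side mark angle deg -32.0 rad 32.0 area 12
side red z 145.5 [-0.1 -0. ] 15
```

The ring is at 328° after a bit over three quarters of an orbit. On into the second turn.

Emit:
send_rows --pt "1 1.3 -0.3 0 0 0 0" --pt "1 1.3 -0.54 0 0 0 0" --pt "1 1.12 -0.86 0 0 0 0" --pt "1 0.86 -1.12 0 0 0 0" --pt "1 0.54 -1.3 0 0 0 0" --pt "1 0.18 -1.4 0 0 0 0"

```text
clock: 8.3
eef_pos: [560.1, -20.7, 97.0]
tcp_rot: [0.0, 0.643, 0.766, 0.001]
force: [-0.2, 0.5, 0.1]
width: -0.1
gripper_force: 0.0
```

```bash
python3 -c "
from h import *
state();mark()"
```

```text
t 8.3 press xy [ 0.1 55.4] z 97.0 F press [-0.1  0.5  0.1] w -0.1 yaw 0.173
scene mark angle deg 69.0 rad 33.0 area 21
scene red z 146.5 [0. 0.] 29
scene red z 88.2 [-46.1 -62.2] 36
```

Emit:
send_rows --pt "1 -0.4 -1.3 0 0 0 0" --pt "1 -0.54 -1.3 0 0 0 0" --pt "1 -0.85 -1.1 0 0 0 0" --pt "1 -1.1 -0.85 0 0 0 0" --pt "1 -1.3 -0.54 0 0 0 0" --pt "1 -1.38 -0.18 0 0 0 0"

```text
clock: 9.0
eef_pos: [512.6, -84.9, 95.9]
tcp_rot: [-0.004, 0.644, 0.765, -0.002]
force: [-7.0, 1.3, 3.7]
width: -0.1
gripper_force: 3.3
```

```bash
python3 -c "
from h import *
state();mark()"
```

```text
t 9.0 press xy [-57.6   0.2] z 95.9 F press [-6.6  2.4  3.7] w -0.1 yaw 0.173
scene mark angle deg 172.0 rad 33.0 area 14
scene red z 148.1 [0.1 0.1] 26
scene red z 88.2 [-46.1 -62.2] 36
side mark angle deg -177.0 rad 34.0 area 5
side red z 149.5 [-0.3 -0. ] 14
```

Emit:
send_rows --pt "1 -1.35 0.0 0 0 0 0" --pt "1 -1.3 0.54 0 0 0 0" --pt "1 -1.1 0.85 0 0 0 0" --pt "1 -0.85 1.1 0 0 0 0" --pt "1 -0.54 1.3 0 0 0 0" --pt "1 -0.1 1.38 0 0 0 0" --pt "1 0.2 1.4 0 0 0 0"

```text
clock: 9.8
eef_pos: [592.9, -128.9, 96.8]
tcp_rot: [0.003, 0.644, 0.765, -0.002]
force: [1.7, -9.5, -4.6]
width: -0.2
gripper_force: 4.6
```

```bash
python3 -c "
from h import *
state();mark()"
```

```text
t 9.8 press xy [ 14.  -56.9] z 96.8 F press [ 0.  -9.7 -4.6] w -0.2 yaw 0.172
scene mark angle deg -53.0 rad 31.0 area 22
scene red z 88.2 [-46.1 -62.2] 36
side mark angle deg -51.0 rad 33.0 area 11
side red z 150.9 [-1.1 -0.1] 16
```

Emit:
send_rows --pt "1 0.5 1.3 0 0 0 0" --pt "1 0.82 1.12 0 0 0 0" --pt "1 1.12 0.86 0 0 0 0"

```text
clock: 10.2
eef_pos: [624.1, -97.5, 97.6]
tcp_rot: [0.004, 0.644, 0.765, 0.001]
force: [3.5, -4.5, -1.8]
width: 0.2
gripper_force: 2.1
```

```bash
python3 -c "
from h import *
state();mark()"
```

```text
t 10.2 press xy [ 50.1 -31.2] z 97.6 F press [ 2.7 -5.  -1.8] w 0.2 yaw 0.171
scene red z 88.2 [-46.1 -62.2] 36
side mark angle deg 2.0 rad 33.0 area 19
side red z 153.9 [-0.9 -0.1] 15
```

The mark is at about 722° and the spindle height agrees. I'll nudge a few degrees further for margin, then back off and rise.

Emit:
send_rows --pt "1 0.65 0.3 0 0 0 0" --pt "1 -0.6 2 0 0 0 0" --pt "1 0 1.0 -3 0 0 0" --pt "1 0 0 -4.5 0 0 0" --pt "1 4 0 0 0 0 0" --pt "1 4.5 0 0 0 0 0" --pt "1 4.5 0 0 0 0 0" --pt "1 0 0 0 0 0 0"

```text
clock: 11.1
eef_pos: [627.6, 44.9, 172.0]
tcp_rot: [-0.001, 0.642, 0.767, 0.001]
force: [-0.7, 0.0, -0.4]
width: 0.0
gripper_force: 0.0
```

```bash
python3 -c "
from h import *
state();mark()
a=r.capture('wrist');cv2.imwrite('pics/w2.png',a[:,:,::-1])
print(blobs(a,'brass',(0,0,640,480),60),blobs(a,'red',(0,0,640,480),60))"
```

```text
t 11.1 press xy [ 77.9 108.4] z 172.0 F press [-0.7  0.1 -0.4] w 0.0 yaw 0.177
scene mark angle deg 16.0 rad 33.0 area 29
scene red z 151.7 [0.1 0.1] 27
scene red z 88.2 [-46.1 -62.2] 36
side mark angle deg 11.0 rad 32.0 area 14
side red z 152.4 [-0.6 -0. ] 14
[([209.3, 180.6], [161, 172, 101, 16, 1346])] [([210.6, 20.8], [157, 12, 106, 19, 1930]), ([595.5, 306.8], [518, 106, 122, 314, 17690]), ([504.0, 310.9], [496, 294, 15, 33, 133]), ([498.5, 335.9], [490, 325, 18, 25, 125]), ([120.9, 377.8], [101, 359, 42, 40, 1249])]
```

The ring is at about 733° (2.04 turns) and the spindle top is at 152. Next I move over the plate, inside the lip, and go down.

Emit:
send_rows --pt "1 -0.2 -4 0 0 0 0" --pt "1 -0.2 -3.8 0 0 0 0" --pt "1 0 0 4 0 0 0" --pt "1 0 0 4 0 0 0" --pt "1 0 0 3 0 0 0" --pt "1 0 0 0 0 0 0"

```text
clock: 11.85
eef_pos: [549.5, 20.7, 58.1]
tcp_rot: [-0.003, 0.645, 0.765, -0.003]
force: [-0.9, -0.4, -0.2]
width: -0.2
gripper_force: 0.0
```

```bash
python3 -c "
from h import *
state()
a=r.capture('scene')[200:290,320:430];a=cv2.resize(a,(660,540),interpolation=2)
cv2.imwrite('pics/f.png',(255*(a/255.)**.6)[:,:,::-1].astype(np.uint8))"
```

```text
t 11.85 press xy [-3.2 98. ] z 58.1 F press [-1.  -0.2 -0.2] w -0.2 yaw 0.17
```

View pics/f.png

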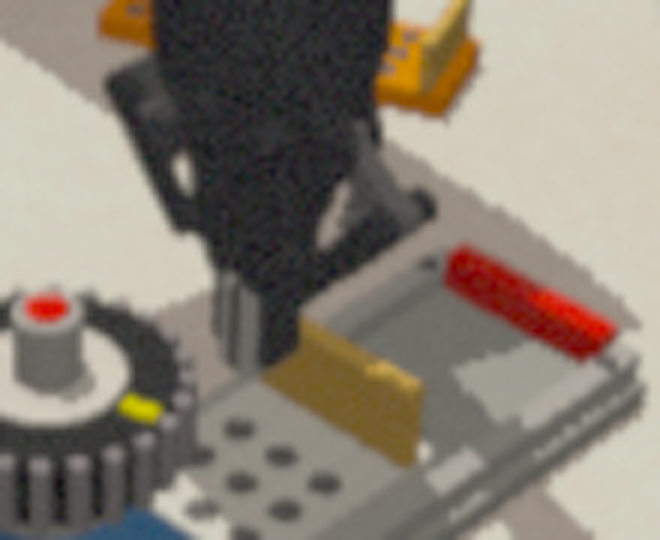

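The tip is at scene px (361,262), still above the plate and well inside the lip. The ring's mark is at its final place. Lower and push gently.

Emit:
send_rows --pt "1 0 0.3 1.2 0 0 0" --pt "1 0 0 1.0 0 0 0" --pt "1 0.8 0 0 0 0 0" --pt "1 0.8 0 0 0 0 0" --pt "1 0.6 0 0 0 0 0" --pt "1 0.5 0 0 0 0 0" --pt "1 0.5 0 0 0 0 0"

```text
clock: 12.6
eef_pos: [550.8, 54.4, 40.5]
tcp_rot: [0.001, 0.643, 0.766, 0.0]
force: [1.1, -4.6, 0.7]
width: 0.3
gripper_force: 2.1
```

```bash
cat >> h.py <<'E'
def lip():
    im=r.capture("side");C=cam("side")
    for k,z in(("brass",45),("red",28)):
        for b in blobs(im,k,(240,255,320,330),30): print(k,pf(onz(C,b[0],z)).round(1),b)
E
python3 -c "
from h import *
state();lip();im=cv2.imread('pics/side0.png')[:,:,::-1];print([pf(onz(cam('side'),b[0],45)).round(1) for b in blobs(im,'brass',(240,255,320,330),30)])"
```

```text
t 12.6 press xy [  3.9 131. ] z 40.5 F press [ 0.3 -4.7  0.7] w 0.3 yaw 0.173
brass [ -0.7 143.8] ([280.8, 277.7], [267, 273, 28, 10, 263])
red [  0.6 246.8] ([279.4, 315.7], [265, 313, 30, 7, 166])
[array([ -0.6, 136.5])]
```

The mould slides with about 5 N and has moved some 7 mm. I continue.

Emit:
send_rows --pt "1 0.8 0 0.2 0 0 0" --pt "1 1 -0.1 0.2 0 0 0" --pt "1 1 0 0 0 0 0" --pt "1 1 0 0 0 0 0" --pt "1 1 0 0 0 0 0" --pt "1 1 0 0 0 0 0" --pt "1 0.7 0 0 0 0 0" --pt "1 0 0 0 0 0 0"

```text
clock: 13.45
eef_pos: [538.5, 119.2, 36.3]
tcp_rot: [0.0, 0.644, 0.765, 0.001]
force: [1.2, -0.2, 0.3]
width: -0.1
gripper_force: 0.2
```

```bash
python3 -c "
from h import *
state();lip()"
```

```text
t 13.45 press xy [  2.9 197. ] z 36.3 F press [ 1.1 -0.4  0.3] w -0.1 yaw 0.173
brass [ -1.2 210.7] ([280.3, 299.5], [266, 295, 29, 10, 279])
red [1.000e-01 2.477e+02] ([279.6, 316.0], [265, 313, 30, 7, 174])
```

Lip moved 74 mm, about 16 to go. I push in small steps until the force rises.

Emit:
send_rows --pt "1 0.5 0 0 0 0 0" --pt "1 0.4 0 0 0 0 0" --pt "1 0.3 0 0 0 0 0" --pt "1 0.2 0 0 0 0 0" --pt "1 0.2 0 0 0 0 0" --pt "1 0.2 0 0 0 0 0" --pt "1 0 0 0 0 0 0"

```text
clock: 14.2
eef_pos: [535.4, 134.0, 36.0]
tcp_rot: [0.001, 0.643, 0.766, -0.001]
force: [2.2, -10.7, 3.6]
width: -0.4
gripper_force: 5.4
```

```bash
python3 -c "
from h import *
state();lip()"
```

```text
t 14.2 press xy [  2.3 212. ] z 36.0 F press [  0.3 -10.9   3.6] w -0.4 yaw 0.173
brass [ -1.6 225.5] ([280.3, 304.5], [266, 300, 29, 10, 282])
red [-2.000e-01  2.488e+02] ([279.7, 316.4], [266, 314, 29, 6, 167])
```

Emit:
send_rows --pt "1 0.2 0 0 0 0 0" --pt "1 0.2 0 0 0 0 0" --pt "1 0 0 0 0 0 0"

```text
clock: 14.55
eef_pos: [535.4, 134.4, 36.2]
tcp_rot: [0.003, 0.643, 0.766, -0.003]
force: [3.5, -22.6, 3.9]
width: 0.3
gripper_force: 11.6
```

```bash
python3 -c "
from h import *
state();lip()"
```

```text
t 14.55 press xy [  2.4 212.5] z 36.2 F press [ -0.4 -22.9   3.9] w 0.3 yaw 0.175
brass [ -0.9 225.5] ([280.0, 304.5], [266, 300, 29, 10, 282])
red [ -1.2 248.8] ([280.1, 316.4], [266, 314, 29, 6, 167])
```

The force rose to 23 N with no further movement, so the mould is seated against the stop. I back off and rise clear.

Emit:
send_rows --pt "1 -0.8 0 0 0 0 0" --pt "1 -1.2 0 0 0 0 0" --pt "1 0 0 -3 0 0 0" --pt "1 0 0 -4 0 0 0" --pt "1 0 0 -4 0 0 0" --pt "1 0 0 -4 0 0 0" --pt "1 2 0 0 0 0 0" --pt "1 0 0 0 0 0 0"

```text
clock: 15.4
eef_pos: [534.7, 142.0, 187.4]
tcp_rot: [-0.0, 0.643, 0.766, 0.002]
force: [-0.9, -0.2, -1.1]
width: 0.2
gripper_force: 0.0
```

```bash
python3 -c "
from h import *
state();lip();mark()
cv2.imwrite('pics/z.png',r.capture('scene')[:,:,::-1])"
```

```text
t 15.4 press xy [  3.  220.1] z 187.4 F press [-0.9 -0.  -1.1] w 0.2 yaw 0.173
brass [ -2.1 225.8] ([280.5, 304.6], [266, 300, 29, 10, 272])
red [  2.1 246.8] ([278.8, 315.7], [265, 313, 30, 7, 136])
scene mark angle deg 17.0 rad 33.0 area 30
scene red z 151.7 [0.1 0.1] 27
scene red z 88.2 [-46.1 -62.2] 36
```

View pics/z.png

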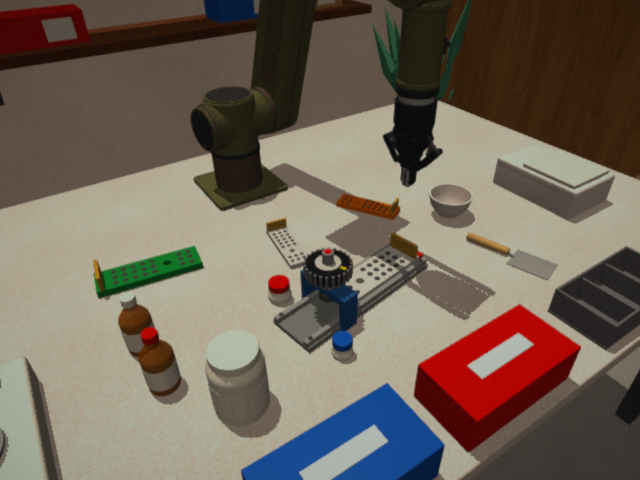

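The mould is at the stop (lip at (404,246)), the pots and other things haven't moved, and the hand is clear. Handing in.

```bash
python3 -c "
from bench import r
print(r.job_done())"
```

```text
the job is handed in; nothing more can be done
None
```

I turned the ring about 2.04 turns anticlockwise, pushed the freed mould about 89 mm to rest against the red stop, left everything else in place with the hand clear, and handed the job in at about 15.6 s; no verdict was returned.

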